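# Shut and lock the terminal box with its two quarter-turn cams

## Task

The wiring in the grey terminal box is finished: press its hinged cover down with the fingertips until it is fully shut. Then set a fingertip in the finger slot of each of the two quarter-turn cam handles and swing it a full quarter turn, from along the cover's free edge round to its stop pointing at the hinge, so that both cams lock the cover. Grip and lift nothing, do not swing the cover further open, and leave the tools and the tin beside the box where they are.

Things in the scene. Friction and masses are not known exactly. Their poses are not given: they have to be found in the camera images.
- box: grey sheet-steel terminal box, fixed to the bench, 224 mm (x) by 320 mm (y), rim 70 mm high. Origin: centre of its underside, on the bench; z up, x from the cover's free edge (robot's side) to the hinge, y to the left. Three short black glands stand out 23 mm from its -y side. Hinge line along y at x = +0.104, z = 0.0755; with the cover shut its flat upper face is at z = 0.078.
- cover (a joint): opening angle of the cover in rad: 0 = fully shut on the rim (stop), growing as the free edge rises; starts at 0.3 to 0.6. A stiff hinge holds it wherever it is left; 2 to 6 N down near the free edge or the middle moves it. The cams' tongues get under the box's front rim only with the cover within 3 mm of shut, else they jam on it.
- cover_edge (a point): middle of the free edge of the cover, on its upper face. Flat grey plate, 5 mm thick, 316 mm along the hinge, 209 mm from hinge line to free edge, 0.73 kg with its cams. The free handles cover the strip about 120 to 197 mm from the hinge, except for a 44 mm gap at mid-width; the strip 65 to 110 mm from the hinge is bare.
- cam_left (a joint): angle of the left cam (at the box's +y side): 0 = free, handle along the free edge, pointing at the other handle; pi/2 = locked, at its stop, handle pointing at the hinge. Grows as the handle turns anticlockwise seen from above; starts at 0 to 0.25. Stiff (0.22 N m, about 5 N at the slot), stays where it is left.
- cam_left_pivot (a point): on the left cam's spindle axis, at the cover's upper face. With the cover shut it lies at (-0.061, +0.104, 0.078) in the box frame. The bright steel hub on it is 33 mm across (foot 42 mm) and 21 mm high.
- cam_left_slot (a point): middle of the left handle's finger slot, 45 mm from the spindle axis and 14 mm above the cover's upper face. The handle is a loop of 12 mm round steel bar, 8 to 20 mm above the cover, its outer end 82 mm from the axis. The slot inside the loop is 40 mm wide, from 17 mm (hub) to 70 mm from the axis, corners rounded; its floor is the flat cover.
- cam_right (a joint): angle of the right cam (at the box's -y side): 0 = free, handle along the free edge, pointing at the other handle; pi/2 = locked, at its stop, handle pointing at the hinge. Grows as the handle turns clockwise seen from above; starts at 0 to 0.25. Stiff (0.22 N m, about 5 N at the slot), stays where it is left.
- cam_right_pivot (a point): on the right cam's spindle axis, at the cover's upper face. With the cover shut it lies at (-0.061, -0.104, 0.078) in the box frame. The bright steel hub on it is 33 mm across (foot 42 mm) and 21 mm high.
- cam_right_slot (a point): middle of the right handle's finger slot, 45 mm from the spindle axis and 14 mm above the cover's upper face. The handle is a loop of 12 mm round steel bar, 8 to 20 mm above the cover, its outer end 82 mm from the axis. The slot inside the loop is 40 mm wide, from 17 mm (hub) to 70 mm from the axis, corners rounded; its floor is the flat cover.
- torque_driver: red and black screwdriver, 188 x 34 x 32 mm, lying loose beside the box at its +y side, to be left alone. Origin: centre of its underside.
- cutters: black cutters, 151 x 55 x 12 mm, lying loose beside the box at its -y side, to be left alone. Origin: centre of their underside.
- solder_tin: round pale tin, 62 mm across, 48 mm high, standing loose beside the far part of the box's -y side, to be left alone. Origin: centre of its underside.

How it is judged:
By the outcome, as a careful person would: the job done as asked, in the order asked, and still so for the second after the job is handed in, with the robot touching nothing.
It also fails if it takes over 58 s, if anything falls off the work surface, if the arm or the gripper's body presses on something with over 40 N, if the wrist force passes 120 N, or if a joint passes its speed limit or range.

## Robot

A 7-joint arm with a two-finger parallel gripper is mounted at the origin on a cart in front of the work surface, level with it; the furniture and walls round the work are solid. World frame = base frame: x ahead of the robot, y to its left, z up, the work surface at z = 0. Lengths are in m, angles in rad, forces in N, time in s.
With the tool pointing down it reaches from about 0.35 to 0.9 m from the base axis. Payload 8.1 kg.
Tool frame: the origin (TCP) lies at the very end of the fingers, on their centre line; the grasp point (between the pads) lies 19 mm behind it (grasp_offset is the distance from the TCP to the grasp point, in m); z points along the fingers, y is the line along which they close (so a half turn about z gives the same grasp; the last joint's range is limited). The gripper opens to 92 mm and grips with 3 to 60 N. Pads are 19 mm wide; open, the fingers measure 130 mm over their backs; the gripper's body (75 mm by 190 mm) begins 47 mm behind the grasp point.
Start: joints at [-1.276, 0.434, 0.025, 1.573, -0.012, 1.134, -0.075], TCP at [0.242, 0.576, 0.198] pointing down, gripper open.
Joint ranges: [-2.62, 2.62], [-0.44, 2.09], [-1.27, 1.32], [0.08, 2.57], [-1.32, 4.46], [0.12, 2], [-2.74, 2.74]. Speed limits (rad/s): [2.22, 2.22, 3.01, 3.01, 3.14, 3.14, 3.14].

## Interface

Orientations are given as a rotation vector (axis times angle).
In Python, from cell import observe, get_image, camera_params, sign_off, silhouettes, grasp_offset gives the robot as it stands. The module is installed in compiled form; this text tells all that it offers.
- The arm moves only by the tool jog_arm, never from a script. Its argument "motion" is a list that holds one entry, the list of rows, each a list of 7 numbers: the shift along the tool's x, y, z in m, then the turn, a rotation vector about the tool's x, y, z in rad, then the closure, from -1 (fully open) to 1 (shut), so that 0 is half open. In form: [[[dx, dy, dz, wx, wy, wz, hand], ...]]. A call has 1 to 10 rows; each row is the pose to reach, as a shift and turn from the pose commanded when the call began, along the tool's axes at that moment; what a row does not reach only later rows make up. A row lasts 1/12 s, in which the tool goes at most 41.7 mm and 7.16 degrees, less where a joint would pass 70% of its speed; a pose out of reach is approached as far as the arm can. A call with a gripper value outside its range is refused whole. The fingers move at their own pace and stop on an object; "force" is the grip in N (left out, the last holds). Time passes only in rows, so rows that repeat a pose let the fingers close. It gives the time, the measured TCP pose, the force, the opening and the grip force at its end, in the units of the state.
- observe(): the state, without advancing time (a new reading comes with each control period).
- get_image(name): name is "scene" or "top"; returns the picture (384x512x3 uint8, red, green, blue); there is no depth.
- camera_params(name): a dict with "vertical_fov" (degrees; the focal length in pixels is half the picture's height over the tangent of half this angle, whatever the lens; pixels are square), "cx", "cy" (the principal point, pixels), "T" (4x4, takes a point from camera to world coordinates). Camera axes: x right, y down, z forward; pixel columns grow to the right and rows downward; lengths in m; the calibration is good to about 2 mm. A picture is of the moment at which its call begins. camera_params takes no time and is no camera call.
- sign_off(): hands the job in; it is judged then, once.
Trained networks look in the newest picture that a camera, given by its name, has taken for a name from the list of things; names that differ only in an ending like _2 or _b are one class to them, and where a whole thing is asked for, a point or a joint stands for the part that bears it (a point fixed in the world has none). Each returns a list of dicts, best first, with "p" (0 to 1); they miss things now and then, are a little off and sometimes report something else, mostly with a low value. They report only what shows in the picture. A call takes as long as a camera call.
- silhouettes(query, camera): "mask" (384x512 bool, what is visible of it) and "pixel" ([column, row] in pixels, amid what is visible of it).
The state is a dict: "clock": time; "joints": joint angles; "dq": joint speeds; "joint_efforts": joint torques, N m; "position": TCP position; "ee_rot": TCP orientation; "force": force on the tool from outside, world axes, zero at the start; "ft_torque": the same for the moment, N m; "width": opening from 0.0 (shut) to 1.0 (fully open); "gripper_force": force on a finger pad.
Only numpy, scipy, OpenCV 4.12 (cv2) and the standard library are available. Lean on these libraries where they do the work, as an engineer would, in place of code of your own. Each camera call takes 0.05 s, during which the arm holds its last target. There are 200 camera calls.

## Working session

There is one attempt and no reset: what is moved stays moved. The work goes in short steps, Python scripts to look and compute and a tool call to move; the robot and the scene stay as the last step left them, time stands still between calls to the robot, and variables do not carry over. Pictures are saved under pics/ and viewed, at most 10 in all, crops included, and the job is handed in when it is done.

Besides the shell and the picture viewer there is one more tool, called after "Call:" as name(argument=value, ...) on one line, values as JSON. jog_arm: Moves the arm, as the interface text tells. Its arguments: {"type":"object","properties":{"motion":{"type":"array"},"force":{"type":"number"}},"required":["motion"]}

```bash
mkdir -p pics; python3 - <<'E'
from cell import *
import cv2,numpy as np
for c in ("scene","top"):
    im=get_image(c); p=camera_params(c)
    print(c,p['vertical_fov'],p['cx'],p['cy'],np.round(p['T'],4).tolist())
    for q in ("cam_left","cam_right","cam_left_pivot","cam_left_slot","cover","box"):
        for r in silhouettes(q,c)[:3]:
            m=r['mask'];ys,xs=np.nonzero(m)
            print(q,round(r['p'],2),np.round(r['pixel']),m.sum(),xs.min() if len(xs) else 0,xs.max() if len(xs) else 0,ys.min() if len(xs) else 0,ys.max() if len(xs) else 0)
    cv2.imwrite(f'pics/{c}0.png',cv2.resize(im[:,:,::-1],(800,600),interpolation=cv2.INTER_CUBIC))
s=observe();print(s)
E
```

```text
scene 45.09278213556895 255.0845710497666 191.43220496521164 [[0.8993, -0.3219, 0.2961, 0.1525], [-0.4373, -0.6547, 0.6165, -0.878], [-0.0046, -0.6839, -0.7296, 1.127], [0.0, 0.0, 0.0, 1.0]]
cam_left 0.79 [220. 167.] 326 211 232 156 180
cam_right 0.59 [229. 203.] 430 218 239 189 219
cam_left_pivot 0.7 [220. 166.] 284 212 232 157 179
cam_left_pivot 0.45 [227. 207.] 301 218 238 190 218
cam_left_slot 0.57 [223. 167.] 245 212 231 157 179
cam_left_slot 0.38 [240. 191.] 4702 202 283 152 232
cover 0.82 [241. 189.] 4894 202 284 152 232
box 0.74 [240. 209.] 7469 199 288 152 264
top 49.30785176108379 258.09314135200884 187.11891822189423 [[-0.0091, -0.9802, 0.1978, 0.307], [-0.9999, 0.008, -0.0063, 0.0349], [0.0046, -0.1978, -0.9802, 1.36], [0.0, 0.0, 0.0, 1.0]]
cam_left 0.73 [233. 206.] 423 220 254 195 217
cam_left 0.3 [193. 182.] 326 190 199 166 221
cam_right 0.9 [287. 218.] 354 268 300 204 227
cam_left_pivot 0.71 [233. 206.] 360 220 254 195 216
cam_left_pivot 0.58 [289. 218.] 408 268 302 204 227
cam_left_slot 0.64 [232. 202.] 346 220 253 196 216
cam_left_slot 0.46 [266. 201.] 7622 204 323 1
[... 203 characters left out ...]
oints': array([-1.27560228,  0.43449335,  0.02502697,  1.57319111, -0.01161768,
        1.13399628, -0.07510031]), 'dq': array([ 3.11409790e-04,  8.68064681e-04, -4.68117193e-05,  3.88823175e-04,
       -6.90920788e-04,  4.49527470e-04,  1.19149986e-03]), 'joint_efforts': array([-3.07191499e-05, -6.67497039e+01,  9.83503014e-01, -3.14754832e+01,
       -6.07560785e-02,  3.27185320e-02,  3.77768959e-05]), 'position': array([0.24215774, 0.57620487, 0.19784973]), 'ee_rot': array([6.20919138e-01, 3.07960632e+00, 8.81020769e-05]), 'force': array([ 0.51778474, -0.3412455 , -0.07207345]), 'ft_torque': array([-0.00496708, -0.02972876, -0.04503196]), 'gripper_force': 0.0, 'width': 0.9988857450231028}
```

```bash
python3 - <<'E'
import cv2,numpy as np
from cell import *
a=get_image("top")[120:280,160:360,::-1]; b=get_image("scene")[130:290,150:350,::-1]
cv2.imwrite('pics/t1.png',cv2.resize(a,(800,600),interpolation=cv2.INTER_CUBIC)); cv2.imwrite('pics/s1.png',cv2.resize(b,(800,600),interpolation=cv2.INTER_CUBIC))
E
```

```text
(no output)
```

View pics/t1.png

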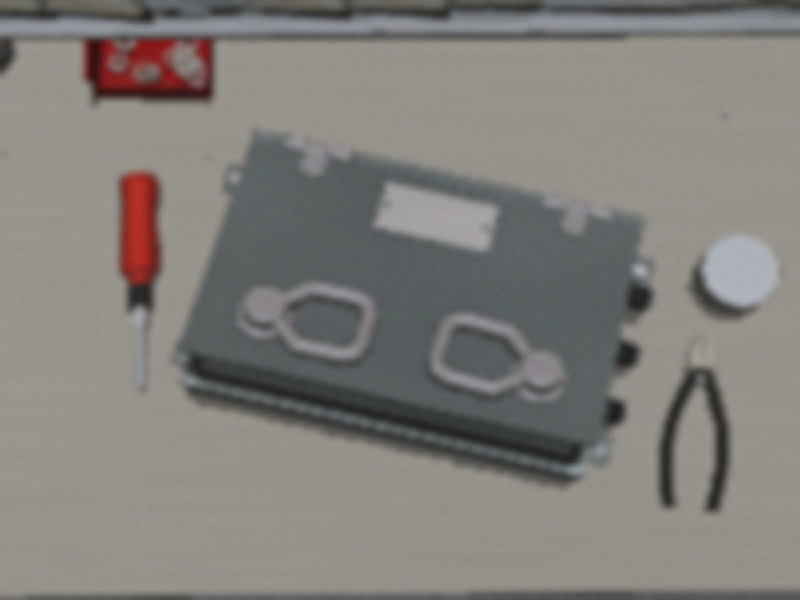

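View pics/s1.png

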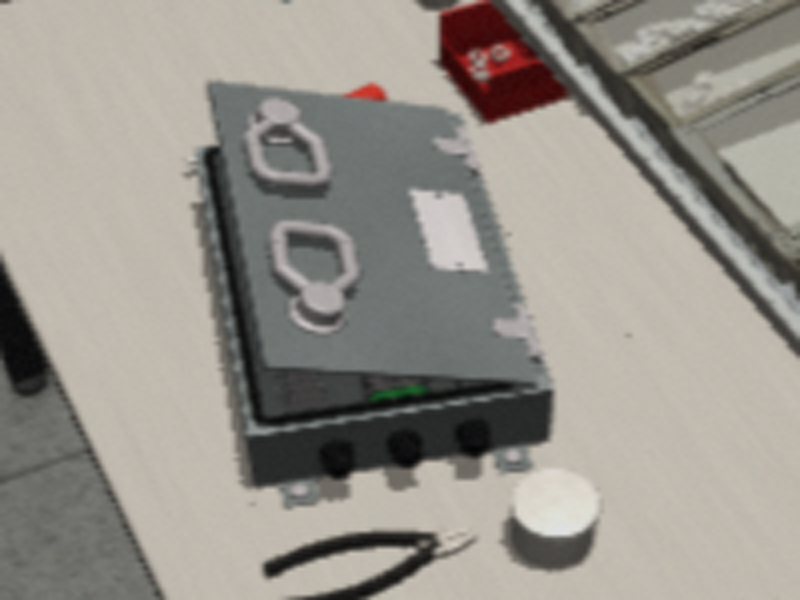

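View pics/scene0.png

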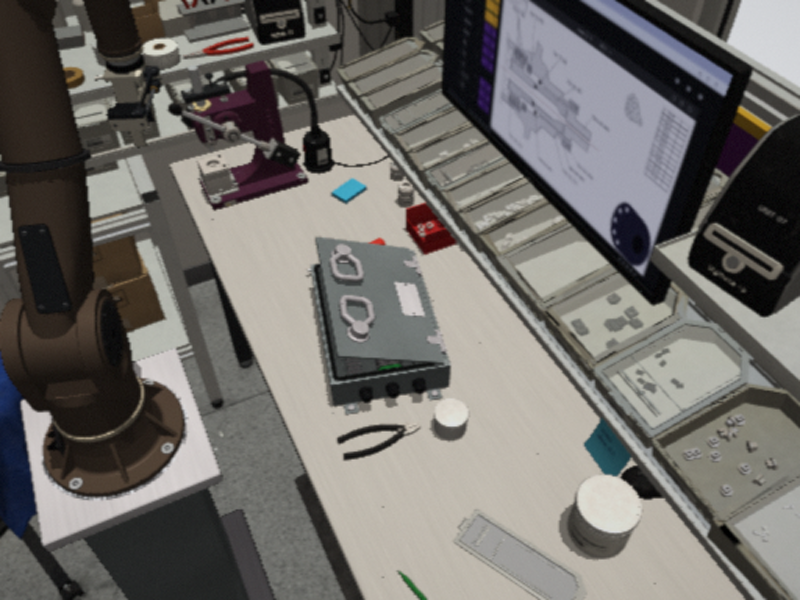

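```bash
cat > h.py <<'E'
import numpy as np
from scipy.optimize import least_squares
from cell import *
P={c:camera_params(c) for c in("scene","top")}
def proj(c,X):
    p=P[c];T=p['T'];q=(np.asarray(X)-T[:3,3])@T[:3,:3];f=192/np.tan(np.radians(p['vertical_fov']/2))
    return np.array([f*q[0]/q[2]+p['cx'],f*q[1]/q[2]+p['cy']])
def box2w(b,v):
    c,s=np.cos(v[2]),np.sin(v[2]);return np.array([v[0]+c*b[0]-s*b[1],v[1]+s*b[0]+c*b[1],b[2]])
def cov(d,y,h,v,th):  # d from hinge line, height h above cover upper face
    z=h+.0025;return box2w([.104-d*np.cos(th)+z*np.sin(th)*1.0,y,.0755+d*np.sin(th)+z*np.cos(th)],v)
def pts(v):
    th=v[3];o={}
    o['fl']=cov(.209,.158,0,v,th);o['fr']=cov(.209,-.158,0,v,th)
    o['hl']=cov(.165,.104,.021,v,th);o['hr']=cov(.165,-.104,.021,v,th)
    r=.076;o['el']=cov(.165-r*np.sin(v[4]),.104-r*np.cos(v[4]),.014,v,th)
    o['er']=cov(.165-r*np.sin(v[5]),-.104+r*np.cos(v[5]),.014,v,th)
    o['bl']=box2w([-.112,.16,.07],v);o['br']=box2w([-.112,-.16,.07],v)
    return o
def fit(meas,x0,fix=None):
    def r(v):
        o=pts(v);return np.concatenate([proj(c,o[k])-m for (c,k),m in meas.items()])
    s=least_squares(r,x0,loss='soft_l1');return s.x,{k:np.round(proj(k[0],pts(s.x)[k[1]])-m,1) for k,m in meas.items()}
E
python3 - <<'E'
from h import *
t=lambda x,y:np.array([x/4+160,y/3.75+120]);s=lambda x,y:np.array([x/4+150,y/3.75+130])
M={('top','fl'):t(178,357),('top','fr'):t(583,455),('top','hl'):t(267,303),('top','hr'):t(544,367),('top','el'):t(368,322),('top','er'):t(440,345),('top','bl'):t(185,387),('top','br'):t(582,475),
('scene','fl'):s(208,84),('scene','fr'):s(268,366),('scene','hl'):s(279,110),('scene','hr'):s(325,298),('scene','el'):s(292,181),('scene','er'):s(303,229),('scene','br'):s(250,432)}
v,res=fit(M,[.5,0,-.2,.4,.1,.1]);print(v.round(4));print({k:r.tolist() for k,r in res.items()})
for k,p in pts(v).items():print(k,p.round(3))
print(cov(.165,0,0,v,v[3]),cov(.19,0,0,v,0))
E
```

```text
[ 0.5286  0.0084 -0.2447  0.3105  0.0683  0.0217]
{('top', 'fl'): [0.1, -1.8], ('top', 'fr'): [4.2, -2.6], ('top', 'hl'): [-0.4, 0.7], ('top', 'hr'): [-0.4, 0.1], ('top', 'el'): [-0.2, 1.1], ('top', 'er'): [0.1, 0.5], ('top', 'bl'): [-1.0, -1.2], ('top', 'br'): [0.9, -0.3], ('scene', 'fl'): [-0.4, -0.6], ('scene', 'fr'): [-0.4, 0.4], ('scene', 'hl'): [-0.6, 0.1], ('scene', 'hr'): [-0.6, -0.5], ('scene', 'el'): [1.2, -0.1], ('scene', 'er'): [0.4, 0.3], ('scene', 'br'): [-0.3, 0.3]}
fl [0.475 0.185 0.142]
fr [ 0.399 -0.122  0.142]
hl [0.509 0.12  0.148]
hr [ 0.459 -0.081  0.148]
el [0.494 0.046 0.14 ]
er [ 0.477 -0.007  0.141]
bl [0.459 0.191 0.07 ]
br [ 0.381 -0.12   0.07 ]
[0.47779733 0.02112666 0.12829772] [0.44514454 0.02928007 0.078     ]
```

```bash
cat >> h.py <<'E'
from scipy.spatial.transform import Rotation as R
def rot(yaw): # tool down, tool y at world heading pi/2+yaw
    return R.from_euler('z',yaw)*R.from_matrix(np.diag([-1.,1,-1]))
def rows(start,targets): # (pos,yaw) start commanded; prints tool rows
    R0=start[1] if not np.isscalar(start[1]) else rot(start[1])
    for p,y in targets:
        d=R0.inv().apply(np.array(p)-start[0]);w=(R0.inv()*rot(y)).as_rotvec()
        print(np.round(d,4).tolist(),np.round(w,3).tolist())
E
python3 - <<'E'
from h import *
v=[.5286,.0084,-.2447]
s=observe();st=(s['position'],R.from_rotvec(s['ee_rot']))
p=box2w([.009,0,.19],v);print(p)
rows(st,[((.33,.3,.2),-.2447),(p,-.2447)])
print(proj('scene',s['position']),proj('scene',[.33,.3,.2]))
E
```

```text
[0.53733189 0.00621961 0.19      ]
[-0.188, -0.2206, -0.0022] [0.0, 0.0, -0.153]
[-0.493, -0.4111, 0.0078] [0.0, 0.0, -0.153]
[95.87472938 91.61637905] [143.42175198 129.63465197]
```

Call:
jog_arm(motion=[[[-0.188,-0.22,-0.002,0,0,-0.153,1],[-0.188,-0.22,-0.002,0,0,-0.153,1],[-0.188,-0.22,-0.002,0,0,-0.153,1],[-0.188,-0.22,-0.002,0,0,-0.153,1],[-0.188,-0.22,-0.002,0,0,-0.153,1],[-0.188,-0.22,-0.002,0,0,-0.153,1],[-0.188,-0.22,-0.002,0,0,-0.153,1],[-0.188,-0.22,-0.002,0,0,-0.153,1]]], force=10)

```text
clock: 1.47
position: [0.3327, 0.2929, 0.2]
ee_rot: [0.397, 3.115, -0.004]
force: [0.2, -0.8, -0.0]
width: 0.473
gripper_force: 0.0
```

```bash
python3 - <<'E'
from h import *
v=[.5286,.0084,-.2447]
s=observe();st=(s['position'],R.from_rotvec(s['ee_rot']))
rows(st,[(box2w([.009,0,.16],v),-.2447)]);print(s)
E
```

```text
[-0.2699, -0.2261, 0.0409] [-0.002, 0.001, -0.009]
{'clock': 1.4667, 'joints': array([-0.91642181,  0.13472024,  0.08088763,  1.99184864, -0.01006487,
        1.01699294,  0.48644236]), 'dq': array([-0.0587953 ,  0.04562482, -0.08245191, -0.07303958, -0.02834407,
       -0.01452478, -0.1176675 ]), 'joint_efforts': array([  0.6993076 , -42.30080366,   0.26457363, -29.66047704,
        -0.35133462,  -0.24644268,   1.71564505]), 'position': array([0.33270356, 0.2929038 , 0.20004332]), 'ee_rot': array([ 0.39684385,  3.11539797, -0.00400362]), 'force': array([ 0.22846679, -0.79266142, -0.02218765]), 'ft_torque': array([-0.0203794 ,  0.05089525,  0.03015971]), 'gripper_force': 0.0, 'width': 0.4727785381592347}
```

Call:
jog_arm(motion=[[[-0.272,-0.235,0.01,0,0,0,1],[-0.272,-0.235,0.01,0,0,0,1],[-0.272,-0.235,0.01,0,0,0,1],[-0.272,-0.235,0.01,0,0,0,1],[-0.272,-0.235,0.01,0,0,0,1],[-0.272,-0.235,0.01,0,0,0,1],[-0.272,-0.235,0.01,0,0,0,1],[-0.272,-0.235,0.01,0,0,0,1],[-0.272,-0.235,0.06,0,0,0,1],[-0.272,-0.235,0.06,0,0,0,1]]])

```text
clock: 2.3
position: [0.5384, 0.0024, 0.1376]
ee_rot: [0.391, 3.117, -0.003]
force: [-0.7, -0.0, -1.2]
width: 0.007
gripper_force: 0.0
```

```bash
python3 - <<'E'
from h import *
s=observe();print(s['position'],s['ee_rot'],s['width'],s['force'],s['joints'])
v=[.5286,.0084,-.2447]
st=(s['position'],R.from_rotvec(s['ee_rot']))
rows(st,[(box2w([.009,0,.16],v),-.2447)])
E
```

```text
[0.53835198 0.0024312  0.13763397] [ 3.91242466e-01  3.11663670e+00 -3.05130096e-03] 0.007247596814219588 [-0.65101974 -0.03808884 -1.21199389] [-0.35042733  0.36053878  0.32315638  1.88209711 -0.1386892   0.92065178
  1.35855449]
[0.0019, 0.0034, -0.0224] [-0.002, 0.001, -0.005]
```

Call:
jog_arm(motion=[[[0,0,0.015,0,0,0,1],[0,0,0.025,0,0,0,1],[0,0,0.031,0,0,0,1],[0,0,0.036,0,0,0,1],[0,0,0.04,0,0,0,1],[0,0,0.044,0,0,0,1],[0,0,0.048,0,0,0,1],[0,0,0.052,0,0,0,1],[0,0,0.055,0,0,0,1],[0,0,0.057,0,0,0,1]]])

```text
clock: 3.13
position: [0.5371, 0.0068, 0.0828]
ee_rot: [0.384, 3.118, 0.0]
force: [-0.7, 0.6, 2.9]
width: 0.004
gripper_force: 1.6
```

Call:
jog_arm(motion=[[[0,0,0.002,0,0,0,1],[0,0,0.004,0,0,0,1],[0,0,0.006,0,0,0,1],[0,0,0.006,0,0,0,1]]])

```text
clock: 3.47
position: [0.537, 0.0066, 0.0765]
ee_rot: [-0.384, -3.118, 0.0]
force: [-0.5, 0.3, 1.7]
width: 0.006
gripper_force: 0.6
```

Call:
jog_arm(motion=[[[0,0,0.001,0,0,0,1],[0,0,0.002,0,0,0,1],[0,0,0.003,0,0,0,1],[0,0,0.003,0,0,0,1]]])

```text
clock: 3.8
position: [0.537, 0.0066, 0.0736]
ee_rot: [-0.384, -3.118, 0.0]
force: [-0.2, 0.5, 1.9]
width: 0.007
gripper_force: 0.9
```

```bash
python3 - <<'E'
import cv2
from cell import *
s=observe();print(s['position'],s['force'])
b=get_image("scene")[130:290,150:350,::-1]
cv2.imwrite('pics/s2.png',cv2.resize(b,(800,600),interpolation=cv2.INTER_CUBIC))
E
```

```text
[0.53702475 0.00661797 0.07364726] [-0.2167916   0.480238    1.93788035]
```

View pics/s2.png

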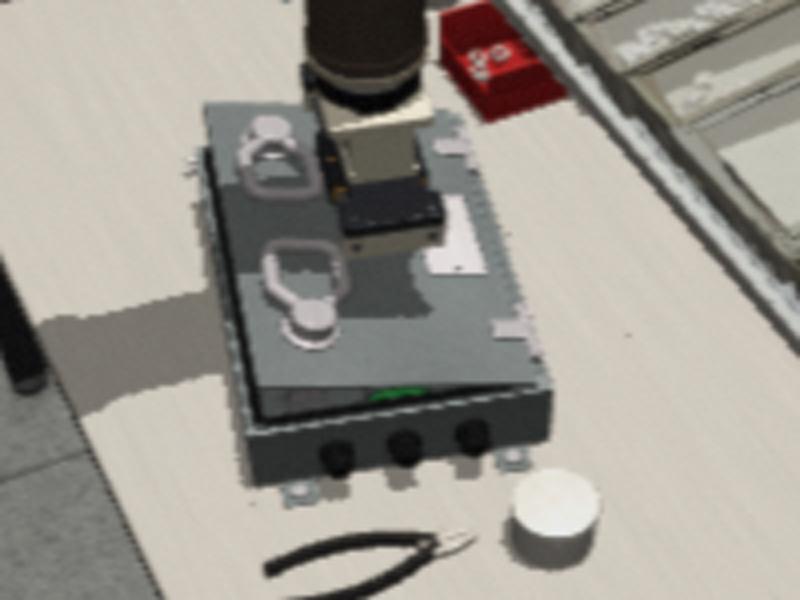

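```bash
python3 - <<'E'
from h import *
import cv2
v=[.5286,.0084,-.2447]
f=lambda p:((p[0]-150)*4,(p[1]-130)*3.75)
for th in(0,.1,.2,.3,.4):print(th,np.round(f(proj('scene',cov(.209,-.158,0,v,th)))),np.round(f(proj('scene',cov(.165,-.104,.021,v,th)))),np.round(f(proj('scene',cov(.209,.158,0,v,th)))))
s=observe();print(np.round(f(proj('scene',s['position']))),np.round(f(proj('scene',s['position']+[0,0,.066]))), s['position'])
p=s['position'];print(box2w([0,0,0],v), R.from_euler('z',.2447).apply(p-[v[0],v[1],0]))
for x,y,z in((.104,.158,.078),(.104,-.158,.078),(-.112,-.16,.07),(-.112,.16,.07),(.112,-.16,.07)):print(x,y,np.round(f(proj('scene',box2w([x,y,z],v)))))
b=get_image("top")[120:280,160:360,::-1]
cv2.imwrite('pics/t2.png',cv2.resize(b,(800,600),interpolation=cv2.INTER_CUBIC))
E
```

```text
0 [257. 423.] [305. 341.] [200. 138.]
0.1 [257. 406.] [308. 327.] [200. 120.]
0.2 [260. 388.] [314. 312.] [202. 102.]
0.3 [266. 370.] [322. 298.] [206.  84.]
0.4 [275. 351.] [332. 283.] [213.  65.]
[373. 251.] [371. 195.] [0.5370835  0.0065914  0.07371165]
[0.5286 0.0084 0.    ] [0.00866893 0.00030054 0.07371165]
0.104 0.158 [450. 104.]
0.104 -0.158 [545. 377.]
-0.112 -0.16 [249. 433.]
-0.112 0.16 [193. 144.]
0.112 -0.16 [556. 384.]
```

View pics/t2.png

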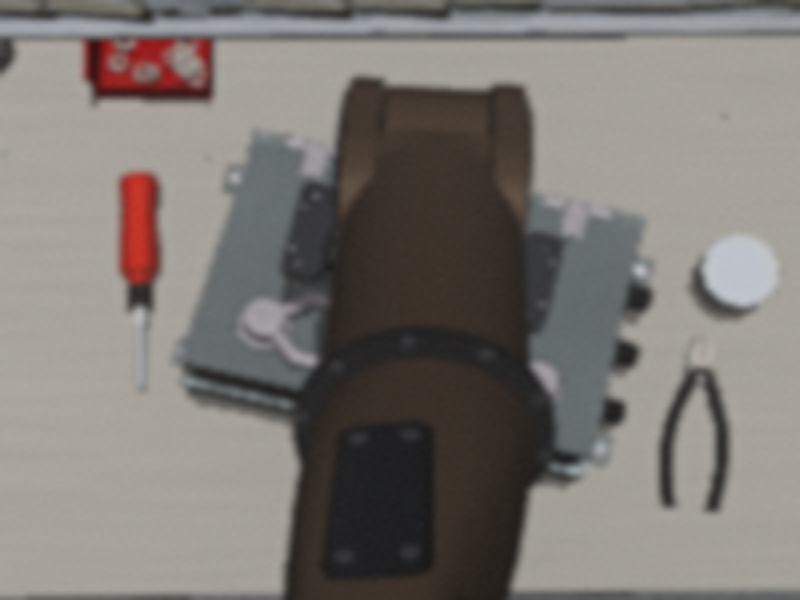

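Call:
jog_arm(motion=[[[0,0,0.002,0,0,0,1],[0,0,0.004,0,0,0,1],[0,0,0.006,0,0,0,1],[0,0,0.008,0,0,0,1],[0,0,0.01,0,0,0,1],[0,0,0.01,0,0,0,1]]])

```text
clock: 4.4
position: [0.5369, 0.0066, 0.0633]
ee_rot: [-0.384, -3.118, 0.0]
force: [-0.1, 0.2, 1.2]
width: 0.004
gripper_force: 0.2
```

```bash
python3 - <<'E'
import cv2
from cell import *
s=observe();print(s['position'],s['force'],s['ft_torque'],s['joint_efforts'])
b=get_image("scene")[150:250,190:323,::-1]
cv2.imwrite('pics/s3.png',cv2.resize(b,(798,600),interpolation=cv2.INTER_CUBIC))
E
```

```text
[0.53689857 0.00661024 0.06329363] [-0.05499876  0.24283664  1.19750871] [ 0.04505939 -0.0006623   0.02039654] [ 2.10012761e-01 -5.82358646e+01  4.83335629e+00 -2.33138144e+01
  5.10661828e-02 -7.34943082e-02  2.75816652e-02]
```

View pics/s3.png

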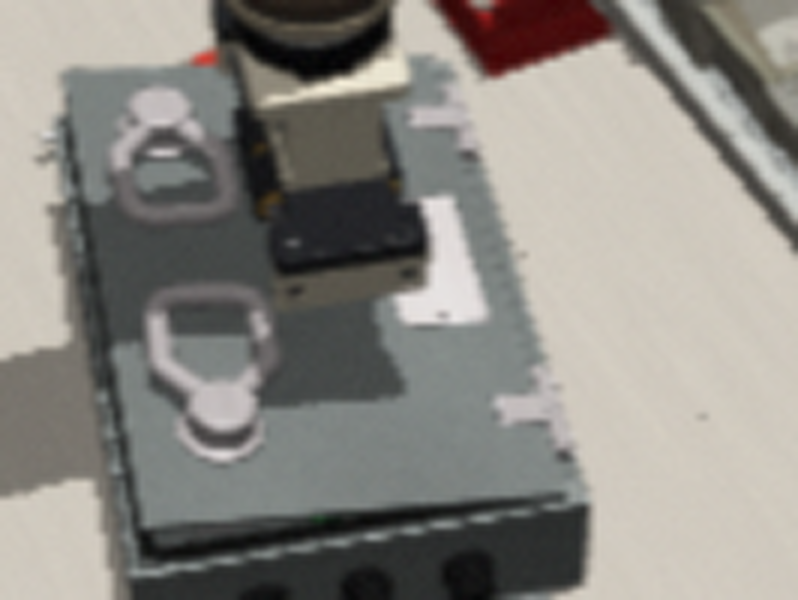

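Call:
jog_arm(motion=[[[0,0,0.002,0,0,0,1],[0,0,0.004,0,0,0,1],[0,0,0.006,0,0,0,1],[0,0,0.007,0,0,0,1],[0,0,0.008,0,0,0,1],[0,0,0.008,0,0,0,1]]])

```text
clock: 4.95
position: [0.5371, 0.0066, 0.0556]
ee_rot: [-0.384, -3.118, 0.0]
force: [-0.1, -0.1, -0.3]
width: 0.006
gripper_force: 0.2
```

Call:
jog_arm(motion=[[[0,0,0.001,0,0,0,1],[0,0,0.002,0,0,0,1],[0,0,0.002,0,0,0,1]]])

```text
clock: 5.2
position: [0.5372, 0.0066, 0.0537]
ee_rot: [0.384, 3.118, 0.0]
force: [-0.5, 0.5, 1.0]
width: 0.007
gripper_force: 0.5
```

Call:
jog_arm(motion=[[[0,0,0.001,0,0,0,1],[0,0,0.002,0,0,0,1],[0,0,0.002,0,0,0,1]]])

```text
clock: 5.45
position: [0.5371, 0.0066, 0.0517]
ee_rot: [0.384, 3.118, -0.0]
force: [-1.0, 0.2, 0.6]
width: 0.003
gripper_force: 0.5
```

```bash
python3 - <<'E'
import cv2
from cell import *
s=observe();print(s['position'],s['force'])
b=get_image("scene")[150:250,190:323,::-1]
cv2.imwrite('pics/s4.png',cv2.resize(b,(798,600),interpolation=cv2.INTER_CUBIC))
E
```

```text
[0.53713456 0.00661637 0.05166166] [-1.00587439  0.19019011  0.64428924]
```

View pics/s4.png

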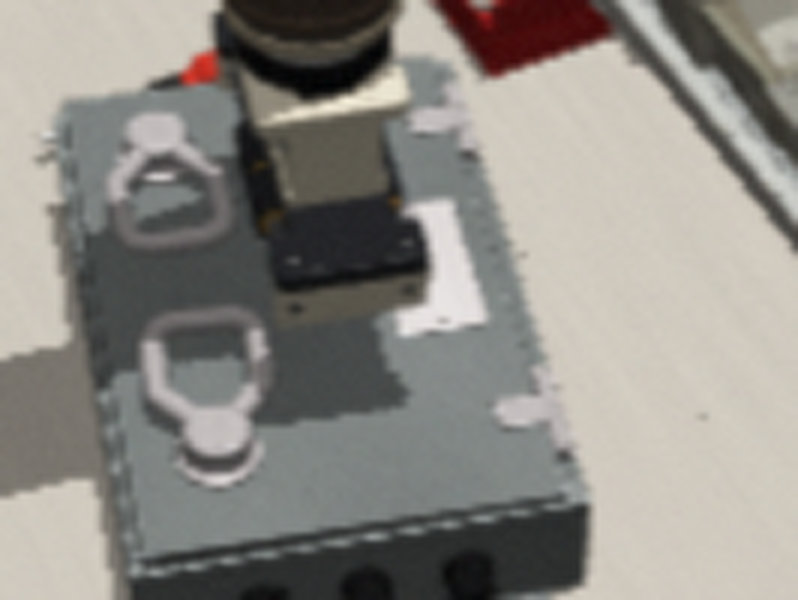

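Call:
jog_arm(motion=[[[0,0,0.001,0,0,0,1],[0,0,0.001,0,0,0,1]]])

```text
clock: 5.67
position: [0.5373, 0.0066, 0.0508]
ee_rot: [0.384, 3.118, 0.0]
force: [-1.3, -0.2, 0.8]
width: 0.005
gripper_force: 0.5
```

Call:
jog_arm(motion=[[[0,0,0.001,0,0,0,1],[0,0,0.001,0,0,0,1]]])

```text
clock: 5.83
position: [0.5372, 0.0066, 0.0497]
ee_rot: [0.384, 3.118, 0.0]
force: [-1.3, 0.4, 0.7]
width: 0.008
gripper_force: 0.5
```

Call:
jog_arm(motion=[[[0,0,0.001,0,0,0,1],[0,0,0.001,0,0,0,1]]])

```text
clock: 6.0
position: [0.5372, 0.0066, 0.0494]
ee_rot: [0.384, 3.118, 0.001]
force: [-3.4, -0.1, 10.0]
width: 0.002
gripper_force: 4.9
```

```bash
python3 -c "
from cell import *
s=observe();print(s)"
```

```text
{'clock': 6.0, 'joints': array([-0.31819329,  0.47650084,  0.28065486,  1.96857329, -0.19397129,
        0.72167065,  1.4047551 ]), 'dq': array([-0.00157225,  0.00150769, -0.00059427,  0.00195219,  0.00090975,
       -0.00499116, -0.00072234]), 'joint_efforts': array([ 1.05348076e-01, -5.48416471e+01,  4.50241283e+00, -2.20624745e+01,
        4.45540019e-03, -1.11175776e+00,  9.43660241e-03]), 'position': array([0.53723466, 0.00660624, 0.04939549]), 'ee_rot': array([3.83829111e-01, 3.11781686e+00, 5.51980802e-04]), 'force': array([-3.41986973, -0.10861734,  9.99805699]), 'ft_torque': array([ 0.09750661,  0.79774013, -0.00730008]), 'gripper_force': 4.926737930509262, 'width': 0.002081899522666729}
```

```bash
python3 - <<'E'
from h import *
for z in(.0517,.078):
  for y in(-.095,):
    for x in(.0375,-.0375):
      for h in (.066,.1):
        w=np.array([.5371,.0066,z])+rot(-.2447).apply([x,y,-h]);p=proj('scene',w);print(z,x,h,np.round([(p[0]-190)*6,(p[1]-150)*6]))
E
```

```text
0.0517 0.0375 0.066 [279. 376.]
0.0517 0.0375 0.1 [276. 329.]
0.0517 -0.0375 0.066 [432. 351.]
0.0517 -0.0375 0.1 [432. 304.]
0.078 0.0375 0.066 [277. 339.]
0.078 0.0375 0.1 [274. 291.]
0.078 -0.0375 0.066 [432. 314.]
0.078 -0.0375 0.1 [433. 266.]
```

```bash
python3 - <<'E'
from h import *
p=P['top'];T=p['T'];f=192/np.tan(np.radians(p['vertical_fov']/2))
for px in((266.5,188.3),):
  d=T[:3,:3]@np.array([(px[0]-p['cx'])/f,(px[1]-p['cy'])/f,1])
  for z in(.12,.16,.2): print(z,(T[:3,3]+d*(z-T[2,3])/d[2]).round(4))
E
```

```text
0.12 [0.5533 0.0015 0.12  ]
0.16 [0.5454 0.0026 0.16  ]
0.2 [0.5374 0.0037 0.2   ]
```

Call:
jog_arm(motion=[[[0,0,0.001,0,0,0,1],[0,0,0.001,0,0,0,1]]])

```text
clock: 6.17
position: [0.5373, 0.0066, 0.0493]
ee_rot: [0.384, 3.118, 0.001]
force: [-8.0, 0.7, 22.3]
width: 0.006
gripper_force: 11.1
```

Call:
jog_arm(motion=[[[0,0,-0.02,0,0,0,1],[0,0,-0.055,0,0,0,-0.304],[0,0,-0.055,0,0,0,-0.304],[0,0,-0.055,0,0,0,-0.304],[0,0,-0.055,0,0,0,-0.304],[0,0,-0.055,0,0,0,-0.304]]])

```text
clock: 6.67
position: [0.5364, 0.0066, 0.1019]
ee_rot: [-0.383, -3.117, 0.001]
force: [-0.7, 0.6, 0.4]
width: 0.319
gripper_force: 0.0
```

```bash
python3 - <<'E'
import cv2
from cell import *
s=observe();print(s['position'],s['force'],s['width'])
b=get_image("scene")[150:250,190:323,::-1]
cv2.imwrite('pics/s5.png',cv2.resize(b,(798,600),interpolation=cv2.INTER_CUBIC))
E
```

```text
[0.53642324 0.0066335  0.10189295] [-0.69038457  0.6081154   0.37738079] 0.3189271880800136
```

View pics/s5.png

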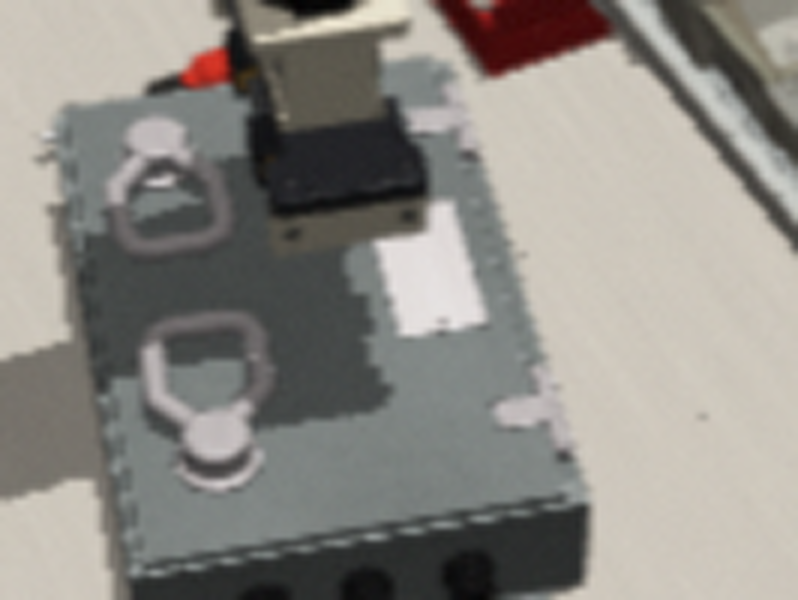

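```bash
python3 - <<'E'
from h import *
t=lambda x,y:np.array([x/4+160,y/3.75+120]);s=lambda x,y:np.array([x/6+190,y/6+150])
v0=[.5286,.0084,-.2447,0,.068,.022]
M={('scene','hl'):s(156,137),('scene','hr'):s(218,435),('scene','el'):s(172,243),('scene','er'):s(205,322),('scene','fr'):s(135,563),('scene','fl'):s(62,103),('scene','br'):s(133,571)}
for k,m in M.items():print(k,(proj('scene',pts(v0)[k[1]])-m).round(1))
def r(w):
    v=[*w[:3],0,*w[3:]];o=pts(v)
    a=[proj(c,o[k])-m for (c,k),m in M.items()]
    # earlier top-view: residuals with th free
    v2=[*w[:3],.31,*w[3:]];o2=pts(v2)
    a+=[proj('top',o2['bl'])-t(185,387),proj('top',o2['br'])-t(582,475),proj('top',o2['hl'])-t(267,303),proj('top',o2['hr'])-t(544,367)]
    return np.concatenate(a)
q=least_squares(r,[*v0[:3],.068,.022],loss='soft_l1');print(q.x.round(4),q.fun.round(1))
E
```

```text
('scene', 'hl') [-0.5 -1.3]
('scene', 'hr') [-0.1 -1.4]
('scene', 'el') [ 2.3 -0.7]
('scene', 'er') [-1.4 -0.4]
('scene', 'fr') [ 1.8 -1. ]
('scene', 'fl') [-0.2 -0.3]
('scene', 'br') [0.  0.4]
[ 0.5279  0.0064 -0.2505 -0.0281  0.0795] [-0.3 -0.9 -0.3 -0.9  0.   0.1 -0.  -0.1  1.5 -0.5  0.1 -0.1 -0.3  0.8
 -0.4 -1.4  1.3  0.2  0.3  0.7  0.1  0.6]
```

Call:
jog_arm(motion=[[[0,0,0.008,0,0,0,-0.304],[0,0,0.016,0,0,0,-0.304],[0,0,0.022,0,0,0,-0.304],[0,0,0.024,0,0,0,-0.304],[0,0,0.026,0,0,0,-0.304],[0,0,0.026,0,0,0,-0.304]]])

```text
clock: 7.22
position: [0.5368, 0.0066, 0.0762]
ee_rot: [-0.384, -3.117, 0.0]
force: [-0.3, 0.2, 0.2]
width: 0.65
gripper_force: 0.0
```

Call:
jog_arm(motion=[[[0,0,0.002,0,0,0,-0.304],[0,0,0.004,0,0,0,-0.304],[0,0,0.006,0,0,0,-0.304],[0,0,0.007,0,0,0,-0.304],[0,0,0.007,0,0,0,-0.304]]])

```text
clock: 7.63
position: [0.537, 0.0066, 0.0697]
ee_rot: [-0.384, -3.118, 0.0]
force: [0.4, -0.4, -0.0]
width: 0.649
gripper_force: 0.0
```

```bash
python3 - <<'E'
from h import *
s=observe();print(s['position'],s['force'],s['width'])
E
```

```text
[0.53700603 0.00659463 0.069664  ] [ 0.36211915 -0.43889911 -0.03844463] 0.6493176895271571
```

No contact yet; the offset persists when opened. Continue probing.

Call:
jog_arm(motion=[[[0,0,0.003,0,0,0,-0.304],[0,0,0.006,0,0,0,-0.304],[0,0,0.009,0,0,0,-0.304],[0,0,0.011,0,0,0,-0.304],[0,0,0.013,0,0,0,-0.304],[0,0,0.013,0,0,0,-0.304]]])

```text
clock: 8.13
position: [0.5368, 0.0066, 0.0563]
ee_rot: [-0.383, -3.117, 0.0]
force: [-0.6, 0.8, 1.2]
width: 0.651
gripper_force: 0.0
```

Call:
jog_arm(motion=[[[0,0,0.002,0,0,0,-0.304],[0,0,0.004,0,0,0,-0.304],[0,0,0.005,0,0,0,-0.304],[0,0,0.005,0,0,0,-0.304]]])

```text
clock: 8.47
position: [0.537, 0.0066, 0.0516]
ee_rot: [-0.384, -3.118, 0.0]
force: [-0.1, 0.8, -0.7]
width: 0.652
gripper_force: 0.0
```

Call:
jog_arm(motion=[[[0,0,0.001,0,0,0,-0.304],[0,0,0.002,0,0,0,-0.304],[0,0,0.002,0,0,0,-0.304]]])

```text
clock: 8.72
position: [0.537, 0.0066, 0.0497]
ee_rot: [-0.384, -3.118, 0.0]
force: [-0.3, 0.5, -0.2]
width: 0.654
gripper_force: 0.0
```

```bash
cat >> h.py <<'E'
V=[.528,.0065,-.25]
def knob(side,phi,z,r=.0055): # side +1 left; returns (pos,yaw) of gripper centre
    b=[-.061+r*np.sin(phi),side*(.104-r*np.cos(phi)),z]
    return box2w(b,V),V[2]+side*phi-(np.pi if side>0 else 0)
E
python3 - <<'E'
from h import *
s=observe();st=(np.array([.537,.0066,.0495]),-.2447)
k=knob(-1,.04,.085);print(k)
rows(st,[k]); rows(knob(-1,.04,.054),[knob(-1,f,.054) for f in(.3,.6,.9,1.2,1.5,1.7)])
E
```

```text
(array([ 0.44473907, -0.07390491,  0.085     ]), -0.29)
[0.07, -0.1005, -0.0355] [0.0, 0.0, 0.045]
[-0.0014, -0.0002, 0.0] [0.0, 0.0, 0.26]
[-0.0029, -0.0008, 0.0] [0.0, 0.0, 0.56]
[-0.0042, -0.0019, 0.0] [0.0, 0.0, 0.86]
[-0.005, -0.0033, 0.0] [0.0, 0.0, 1.16]
[-0.0055, -0.0049, 0.0] [0.0, 0.0, 1.46]
[-0.0055, -0.006, 0.0] [0.0, 0.0, 1.66]
```

Call:
jog_arm(motion=[[[0,0,-0.035,0,0,0.045,-0.304],[0.0,0,-0.04,0,0,0.045,-0.304],[0.07,-0.1,-0.04,0,0,0.045,-0.304],[0.07,-0.1,-0.04,0,0,0.045,-0.304],[0.07,-0.1,-0.04,0,0,0.045,-0.304],[0.07,-0.1,-0.04,0,0,0.045,-0.304],[0.07,-0.1,-0.04,0,0,0.045,-0.304]]])

```text
clock: 9.3
position: [0.4437, -0.0748, 0.0902]
ee_rot: [0.459, 3.108, 0.001]
force: [-0.0, -0.3, 0.6]
width: 0.652
gripper_force: 0.0
```

Call:
jog_arm(motion=[[[0,0,0.005,0,0,0,-0.304],[0,0,0.01,0,0,0,-0.304],[0,0,0.014,0,0,0,-0.304],[0,0,0.017,0,0,0,-0.304],[0,0,0.02,0,0,0,-0.304],[0,0,0.02,0,0,0,-0.304]]])

```text
clock: 9.8
position: [0.4447, -0.0731, 0.069]
ee_rot: [-0.453, -3.108, 0.001]
force: [-0.2, 0.2, -0.5]
width: 0.652
gripper_force: 0.0
```

```bash
python3 - <<'E'
from h import *
s=observe();print(s['position'],s['force'],s['width'],s['joints'],s['ee_rot'])
rows((s['position'],R.from_rotvec(s['ee_rot'])),[knob(-1,.04,.054)])
E
```

```text
[ 0.4447491  -0.07314654  0.06898334] [-0.24617591  0.22559686 -0.51683068] 0.651575493442208 [-0.21872851  0.33158263  0.32971805  2.15450153 -0.16792414  0.68038584
  1.50694448] [-4.52533154e-01 -3.10755118e+00  5.07836135e-04]
[-0.0002, -0.0007, 0.015] [-0.001, -0.001, 0.001]
```

Call:
jog_arm(motion=[[[0,0,0.002,0,0,0,-0.304],[0,0,0.003,0,0,0,-0.304],[0,0,0.004,0,0,0,-0.304],[0,0,0.004,0,0,0,-0.304]]])

```text
clock: 10.13
position: [0.445, -0.0734, 0.0657]
ee_rot: [0.454, 3.109, 0.0]
force: [-0.7, -0.1, -0.1]
width: 0.652
gripper_force: 0.0
```

Call:
jog_arm(motion=[[[0,0,0.002,0,0,0,-0.304],[0,0,0.004,0,0,0,-0.304],[0,0,0.004,0,0,0,-0.304]]])

```text
clock: 10.38
position: [0.4448, -0.0734, 0.0615]
ee_rot: [-0.454, -3.108, -0.0]
force: [0.0, 0.1, -0.5]
width: 0.654
gripper_force: 0.0
```

Call:
jog_arm(motion=[[[0,0,0.002,0,0,0,-0.304],[0,0,0.004,0,0,0,-0.304],[0,0,0.006,0,0,0,-0.304],[0,0,0.006,0,0,0,-0.304]]])

```text
clock: 10.72
position: [0.4447, -0.0734, 0.0554]
ee_rot: [-0.454, -3.108, 0.0]
force: [-0.3, -0.3, 0.7]
width: 0.654
gripper_force: 0.0
```

Call:
jog_arm(motion=[[[0,0,0.001,0,0,0,-0.304],[0,0,0.002,0,0,0,-0.304],[0,0,0.002,0,0,0,-0.304]]])

```text
clock: 10.97
position: [0.4449, -0.0734, 0.0537]
ee_rot: [-0.454, -3.109, -0.0]
force: [-0.3, -0.8, 0.1]
width: 0.654
gripper_force: 0.0
```

Call:
jog_arm(motion=[[[-0.0005,0,0,0,0,0.1,-0.304],[-0.001,0,0,0,0,0.2,-0.304],[-0.0015,0,0,0,0,0.3,-0.304],[-0.002,-0.0005,0,0,0,0.4,-0.304],[-0.0025,-0.0005,0,0,0,0.5,-0.304],[-0.0025,-0.0005,0,0,0,0.5,-0.304]]])

```text
clock: 11.47
position: [0.4463, -0.0738, 0.0536]
ee_rot: [-1.213, -2.896, -0.0]
force: [-2.2, 1.3, 2.3]
width: 0.654
gripper_force: 1.6
```

```bash
python3 - <<'E'
from h import *
s=observe();print(s['position'],s['force'],s['ft_torque'],s['joints'],s['ee_rot'])
E
```

```text
[ 0.44631861 -0.07381516  0.05361423] [-2.20981815  1.29635635  2.29959331] [0.32023977 0.47773038 0.15080011] [-0.31007807  0.37418457  0.45627994  2.17187195 -0.27014929  0.65042126
  1.11291803] [-1.21332163e+00 -2.89571520e+00 -3.15203149e-05]
```

```bash
python3 - <<'E'
from h import *
rows(knob(-1,.54,.054),[knob(-1,.54+f,.054) for f in(.3,.6,.9,1.05,1.2)])
import cv2
b=get_image("scene")[150:250,190:323,::-1]
cv2.imwrite('pics/s6.png',cv2.resize(b,(798,600),interpolation=cv2.INTER_CUBIC))
E
```

```text
[-0.0016, -0.0002, 0.0] [0.0, 0.0, 0.3]
[-0.0031, -0.001, 0.0] [0.0, 0.0, 0.6]
[-0.0043, -0.0021, 0.0] [0.0, 0.0, 0.9]
[-0.0048, -0.0028, 0.0] [0.0, 0.0, 1.05]
[-0.0051, -0.0035, 0.0] [0.0, 0.0, 1.2]
```

View pics/s6.png

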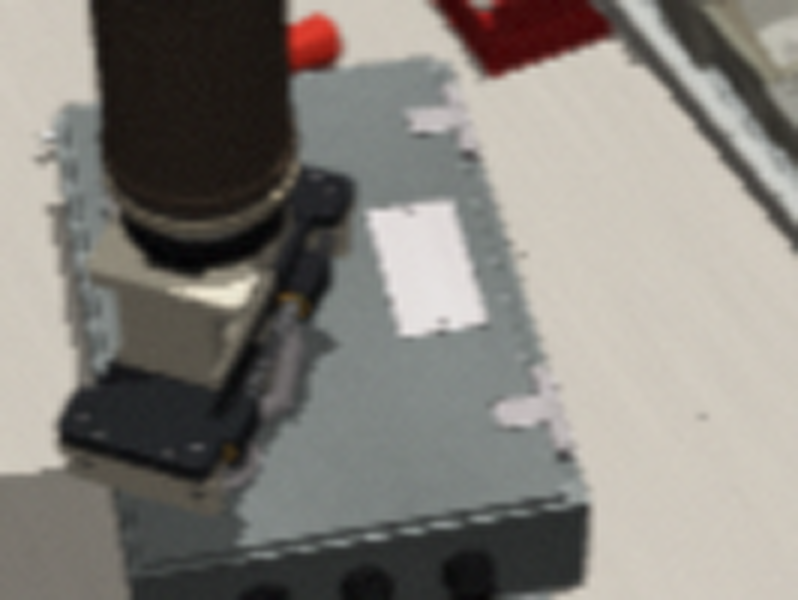

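Call:
jog_arm(motion=[[[-0.0005,0,0,0,0,0.1,-0.304],[-0.001,0,0,0,0,0.2,-0.304],[-0.0015,0,0,0,0,0.3,-0.304],[-0.002,-0.0005,0,0,0,0.4,-0.304],[-0.0025,-0.0005,0,0,0,0.5,-0.304],[-0.003,-0.001,0,0,0,0.6,-0.304],[-0.0035,-0.0015,0,0,0,0.7,-0.304],[-0.004,-0.002,0,0,0,0.8,-0.304],[-0.0043,-0.002,0,0,0,0.9,-0.304],[-0.0043,-0.002,0,0,0,0.9,-0.304]]])

```text
clock: 12.35
position: [0.4478, -0.0778, 0.0535]
ee_rot: [-2.349, -2.082, 0.001]
force: [-3.2, 4.7, 2.3]
width: 0.652
gripper_force: 2.4
```

Call:
jog_arm(motion=[[[-0.0005,-0.0005,0,0,0,0.1,-0.304],[-0.0005,-0.001,0,0,0,0.2,-0.304],[-0.0005,-0.001,0,0,0,0.2,-0.304]]])

```text
clock: 12.6
position: [0.4475, -0.0784, 0.0536]
ee_rot: [-2.546, -1.838, 0.0]
force: [-1.7, 3.7, 0.7]
width: 0.653
gripper_force: 1.7
```

```bash
python3 - <<'E'
from h import *
s=observe();print(s['position'],s['force'],s['ft_torque'],s['joints'],s['ee_rot'],s['gripper_force'])
e=R.from_rotvec(s['ee_rot']).apply([0,1,0]);yaw=np.arctan2(-e[0],e[1]);print('phi',V[2]-yaw)
E
```

```text
[ 0.44749377 -0.07843856  0.05360039] [-1.68978664  3.68362264  0.68131363] [0.69726043 0.49872451 0.0876714 ] [-0.52321911  0.43732283  0.77044496  2.18378642 -0.48091926  0.69371126
  0.25996206] [-2.54574227e+00 -1.83845478e+00  2.17819972e-04] 1.6793148592114449
phi 1.6406927994705076
```

Call:
jog_arm(motion=[[[0,-0.0005,0,0,0,0.07,-0.304],[0,-0.0005,0,0,0,0.12,-0.304],[0,-0.0005,0,0,0,0.12,-0.304]]])

```text
clock: 12.85
position: [0.4475, -0.0785, 0.0537]
ee_rot: [-2.649, -1.688, -0.0]
force: [0.9, 4.7, -0.9]
width: 0.652
gripper_force: 2.0
```

Call:
jog_arm(motion=[[[0,0,0,0,0,0.06,-0.304],[0,0,0,0,0,0.06,-0.304]]])

```text
clock: 13.02
position: [0.4482, -0.0778, 0.0538]
ee_rot: [-2.697, -1.609, -0.002]
force: [1.5, 6.9, -1.9]
width: 0.652
gripper_force: 3.4
```

Call:
jog_arm(motion=[[[0,0,0,0,0,0.06,-0.304],[0,0,0,0,0,0.06,-0.304]]])

```text
clock: 13.18
position: [0.4497, -0.0763, 0.054]
ee_rot: [-2.743, -1.53, -0.005]
force: [6.9, 12.9, -3.8]
width: 0.655
gripper_force: 6.3
```

```bash
python3 - <<'E'
from h import *
s=observe();print(s['position'],s['force'],s['ft_torque'],s['joints'],s['ee_rot'],s['gripper_force'])
e=R.from_rotvec(s['ee_rot']).apply([0,1,0]);yaw=np.arctan2(-e[0],e[1]);print('phi',V[2]-yaw)
E
```

```text
[ 0.4496714  -0.07632988  0.05397531] [ 6.91807989 12.85606872 -3.81520642] [ 2.8311133  -1.2891617   0.65606244] [-0.56997198  0.45770143  0.83736357  2.18489772 -0.5336739   0.70917639
  0.08099571] [-2.74250249 -1.52993176 -0.00540488] 6.2657372653484344
phi 1.8738787028376866
```

Call:
jog_arm(motion=[[[0,0,0,0,0,-0.1,-0.304],[0,0,0,0,0,-0.2,-0.304],[0,0,0,0,0,-0.27,-0.304],[0,0,0,0,0,-0.27,-0.304],[0,0,-0.02,0,0,-0.27,-0.304],[0,0,-0.045,0,0,-0.27,-0.304],[0,0,-0.045,0,0,-0.27,-0.304]]])

```text
clock: 13.77
position: [0.4495, -0.0807, 0.1018]
ee_rot: [2.516, 1.875, 0.005]
force: [0.5, -1.0, -0.3]
width: 0.655
gripper_force: 0.0
```

```bash
python3 - <<'E'
from h import *
s=observe();print(s['position'],s['force'],s['joints'])
e=R.from_rotvec(s['ee_rot']).apply([0,1,0]);yaw=np.arctan2(-e[0],e[1]);print('yaw',yaw)
k=knob(1,.0,.095);print(k)
rows((s['position'],R.from_rotvec(s['ee_rot'])),[k])
rows(knob(1,0,.054),[knob(1,f,.054) for f in(.5,1,1.4,1.6)])
E
```

```text
[ 0.44945049 -0.08071758  0.10181432] [ 0.48139578 -0.97609079 -0.33156425] [-0.59608478  0.35347366  0.84771891  2.13875445 -0.37309133  0.79410469
  0.19633665]
yaw -1.860827174422267
(array([0.49326563, 0.11702952, 0.095     ]), -3.391592653589793)
[0.202, -0.0146, 0.0069] [0.003, -0.004, 1.531]
[0.0026, -0.0007, 0.0] [0.0, 0.0, -0.5]
[0.0046, -0.0025, 0.0] [0.0, 0.0, -1.0]
[0.0054, -0.0046, 0.0] [0.0, 0.0, -1.4]
[0.0055, -0.0057, 0.0] [0.0, 0.0, -1.6]
```

Call:
jog_arm(motion=[[[0.04,-0.003,0,0,0,0.12,-0.304],[0.08,-0.006,0,0,0,0.24,-0.304],[0.12,-0.009,0,0,0,0.36,-0.304],[0.16,-0.012,0,0,0,0.48,-0.304],[0.202,-0.0145,0,0,0,0.6,-0.304],[0.202,-0.0145,0,0,0,0.72,-0.304],[0.202,-0.0145,0,0,0,0.84,-0.304],[0.202,-0.0145,0,0,0,0.96,-0.304],[0.202,-0.0145,0,0,0,1.08,-0.304],[0.202,-0.0145,0,0,0,1.2,-0.304]]])

```text
clock: 14.6
position: [0.4913, 0.1182, 0.0986]
ee_rot: [3.139, 0.12, 0.001]
force: [0.9, -0.3, -0.4]
width: 0.652
gripper_force: 0.0
```

Call:
jog_arm(motion=[[[0,0,0,0,0,0.12,-0.304],[0,0,0,0,0,0.24,-0.304],[0,0,0,0,0,0.33,-0.304],[0,0,0,0,0,0.33,-0.304],[0,0,0,0,0,0.33,-0.304]]])

```text
clock: 15.02
position: [0.4912, 0.118, 0.0986]
ee_rot: [3.117, -0.384, 0.001]
force: [-0.2, 0.7, -0.1]
width: 0.653
gripper_force: 0.0
```

```bash
python3 - <<'E'
from h import *
s=observe();print(s['position'],s['force'],s['joints'])
rows((s['position'],R.from_rotvec(s['ee_rot'])),[knob(1,0,.068)])
E
```

```text
[0.49115897 0.11804689 0.09855612] [-0.24298555  0.7148874  -0.08494118] [-1.15799592  0.64402432  1.23762463  2.0400335  -0.73658286  1.00353528
 -1.35839691]
[0.0023, 0.0004, 0.0306] [0.001, -0.0, 0.005]
```

Call:
jog_arm(motion=[[[0.002,0,0.01,0,0,0,-0.304],[0.002,0,0.02,0,0,0,-0.304],[0.002,0,0.026,0,0,0,-0.304],[0.002,0,0.029,0,0,0,-0.304],[0.002,0,0.031,0,0,0,-0.304],[0.002,0,0.032,0,0,0,-0.304],[0.002,0,0.032,0,0,0,-0.304]]])

```text
clock: 15.6
position: [0.4929, 0.1179, 0.0667]
ee_rot: [3.117, -0.389, -0.0]
force: [1.1, -0.5, 0.2]
width: 0.649
gripper_force: 0.0
```

Call:
jog_arm(motion=[[[0,0,0.002,0,0,0,-0.304],[0,0,0.004,0,0,0,-0.304],[0,0,0.004,0,0,0,-0.304]]])

```text
clock: 15.85
position: [0.4928, 0.1181, 0.0626]
ee_rot: [-3.117, 0.389, 0.0]
force: [-0.9, -0.2, -0.9]
width: 0.655
gripper_force: 0.0
```

Call:
jog_arm(motion=[[[0,0,0.002,0,0,0,-0.304],[0,0,0.004,0,0,0,-0.304],[0,0,0.006,0,0,0,-0.304],[0,0,0.008,0,0,0,-0.304],[0,0,0.008,0,0,0,-0.304]]])

```text
clock: 16.27
position: [0.4927, 0.1179, 0.0544]
ee_rot: [3.117, -0.389, -0.001]
force: [0.1, 0.7, -0.1]
width: 0.647
gripper_force: 0.0
```

```bash
python3 - <<'E'
from h import *
s=observe();print(s['position'],s['force'],s['ft_torque'],s['joints'])
rows((s['position'],R.from_rotvec(s['ee_rot'])),[knob(1,0,.054)])
E
```

```text
[0.49269759 0.117935   0.05442765] [ 0.08239253  0.65115077 -0.12273027] [0.00125121 0.16897188 0.01318886] [-1.09818142  0.69512395  1.15230042  2.07569626 -0.81937212  0.92852256
 -1.30089246]
[0.0008, 0.0007, 0.0004] [0.0, 0.0, 0.002]
```

Set in the slot without contact; swing anticlockwise.

Call:
jog_arm(motion=[[[0.0005,0,0,0,0,-0.1,-0.304],[0.001,0,0,0,0,-0.2,-0.304],[0.0015,0,0,0,0,-0.3,-0.304],[0.002,-0.0005,0,0,0,-0.4,-0.304],[0.0026,-0.0007,0,0,0,-0.5,-0.304],[0.0026,-0.0007,0,0,0,-0.5,-0.304]]])

```text
clock: 16.77
position: [0.4946, 0.1175, 0.0547]
ee_rot: [-3.115, -0.4, 0.003]
force: [-1.9, -1.1, -0.1]
width: 0.651
gripper_force: 0.9
```

```bash
python3 - <<'E'
from h import *
s=observe();print(s['position'],s['force'],s['ft_torque'],s['joints'],s['gripper_force'])
rows((s['position'],R.from_rotvec(s['ee_rot'])),[knob(1,.5,.054)])
rows(knob(1,.5,.054),[knob(1,.5+f,.054) for f in(.3,.6,.9,1.05)])
E
```

```text
[0.49458909 0.11748746 0.05472239] [-1.89731356 -1.09573904 -0.10624072] [-0.39656595  0.57470913 -0.15677641] [-1.03336517  0.61934015  1.01844531  2.06682832 -0.71279518  0.85773142
 -0.91027042] 0.8767719380557537
[0.0012, 0.0008, 0.0007] [-0.001, 0.002, 0.005]
[0.0016, -0.0002, 0.0] [0.0, 0.0, -0.3]
[0.0031, -0.001, 0.0] [0.0, 0.0, -0.6]
[0.0043, -0.0021, 0.0] [0.0, 0.0, -0.9]
[0.0048, -0.0028, 0.0] [0.0, 0.0, -1.05]
```

Call:
jog_arm(motion=[[[0.001,0,0,0,0,-0.1,-0.304],[0.0015,0,0,0,0,-0.2,-0.304],[0.002,0,0,0,0,-0.3,-0.304],[0.0025,-0.0005,0,0,0,-0.4,-0.304],[0.003,-0.0005,0,0,0,-0.5,-0.304],[0.0035,-0.001,0,0,0,-0.6,-0.304],[0.004,-0.0015,0,0,0,-0.7,-0.304],[0.0045,-0.002,0,0,0,-0.8,-0.304],[0.0048,-0.002,0,0,0,-0.9,-0.304],[0.0048,-0.002,0,0,0,-0.9,-0.304]]])

```text
clock: 17.6
position: [0.4998, 0.12, 0.0549]
ee_rot: [2.635, 1.71, -0.001]
force: [-0.6, -2.4, 0.5]
width: 0.653
gripper_force: 1.0
```

Call:
jog_arm(motion=[[[0.0005,-0.0005,0,0,0,-0.1,-0.304],[0.0005,-0.001,0,0,0,-0.2,-0.304],[0.0005,-0.001,0,0,0,-0.2,-0.304]]])

```text
clock: 17.85
position: [0.4994, 0.1212, 0.0549]
ee_rot: [2.452, 1.963, 0.0]
force: [-0.1, -3.8, 0.4]
width: 0.654
gripper_force: 1.1
```

Call:
jog_arm(motion=[[[0,-0.0005,0,0,0,-0.07,-0.304],[0,-0.0005,0,0,0,-0.12,-0.304],[0,-0.0005,0,0,0,-0.12,-0.304]]])

```text
clock: 18.1
position: [0.4991, 0.1215, 0.055]
ee_rot: [2.334, 2.102, 0.001]
force: [0.9, -4.1, 1.4]
width: 0.655
gripper_force: 1.6
```

```bash
python3 - <<'E'
from h import *
s=observe();print(s['position'],s['force'],s['ft_torque'],s['joints'],s['gripper_force'])
e=R.from_rotvec(s['ee_rot']).apply([0,-1,0]);yaw=np.arctan2(-e[0],e[1]);print('phi',yaw-V[2],knob(1,1.7,.054))
E
```

```text
[0.49912258 0.12147682 0.05496049] [ 0.87782064 -4.11197577  1.3814997 ] [-0.97103567 -0.21420607 -0.17073347] [-0.83243124  0.49708201  0.67306165  2.04253326 -0.45095426  0.74935454
  0.01469764] 1.5807436779141426
phi 1.7162095596506994 (array([0.50008628, 0.12169577, 0.054     ]), -1.6915926535897932)
```

Call:
jog_arm(motion=[[[0,0,0,0,0,-0.08,-0.304],[0,0,0,0,0,-0.08,-0.304]]])

```text
clock: 18.27
position: [0.4991, 0.1217, 0.0549]
ee_rot: [2.246, 2.196, 0.001]
force: [1.2, -2.9, 1.0]
width: 0.652
gripper_force: 1.5
```

Call:
jog_arm(motion=[[[0,0,0,0,0,-0.06,-0.304],[0,0,0,0,0,-0.06,-0.304]]])

```text
clock: 18.43
position: [0.499, 0.1219, 0.0549]
ee_rot: [2.18, 2.262, 0.001]
force: [1.4, -3.9, 0.5]
width: 0.653
gripper_force: 1.5
```

Call:
jog_arm(motion=[[[0,0,0,0,0,-0.06,-0.304],[0,0,0,0,0,-0.06,-0.304]]])

```text
clock: 18.6
position: [0.4995, 0.1202, 0.055]
ee_rot: [2.112, 2.323, -0.0]
force: [3.1, -8.7, 0.1]
width: 0.655
gripper_force: 3.8
```

```bash
python3 - <<'E'
from h import *
s=observe();print(s['position'],s['force'],s['ft_torque'],s['gripper_force'])
e=R.from_rotvec(s['ee_rot']).apply([0,-1,0]);yaw=np.arctan2(-e[0],e[1]);print('phi',yaw-V[2])
E
```

```text
[0.49952755 0.12019906 0.0550363 ] [ 3.05017359 -8.71829047  0.0815399 ] [-1.97198961 -0.62127639 -0.457437  ] 3.821689635515213
phi 1.9160963938635371
```

Call:
jog_arm(motion=[[[0,0,0,0,0,-0.06,-0.304],[0,0,0,0,0,-0.06,-0.304]]])

```text
clock: 18.77
position: [0.5001, 0.1184, 0.0552]
ee_rot: [2.042, 2.382, -0.001]
force: [3.1, -15.3, 1.8]
width: 0.655
gripper_force: 6.4
```

Call:
jog_arm(motion=[[[0,0,0,0,0,0.1,-0.304],[0,0,0,0,0,0.2,-0.304],[0,0,0,0,0,0.3,-0.304],[0,0,0,0,0,0.3,-0.304],[0,0,-0.03,0,0,0.3,-0.304],[0,0,-0.07,0,0,0.3,-0.304],[0,0,-0.1,0,0,0.3,-0.304],[0,0,-0.1,0,0,0.3,-0.304]]])

```text
clock: 19.43
position: [0.5017, 0.1232, 0.1599]
ee_rot: [2.37, 2.06, 0.012]
force: [0.7, 0.5, -0.1]
width: 0.65
gripper_force: 0.0
```

```bash
python3 - <<'E'
from h import *
s=observe();print(s['position'],s['force'],s['joints'])
rows((s['position'],R.from_rotvec(s['ee_rot'])),[((.33,.33,.18),-1.9)])
E
```

```text
[0.50165254 0.12315713 0.15991928] [ 0.73309002  0.45466072 -0.07173153] [-0.94973524  0.35413801  0.80143083  1.93711521 -0.31016948  0.96825446
 -0.14196015]
[0.1811, -0.1986, -0.0205] [0.006, -0.005, 0.19]
```

Move clear and look.

Call:
jog_arm(motion=[[[0.18,-0.2,-0.02,0,0,0,-0.304],[0.18,-0.2,-0.02,0,0,0,-0.304],[0.18,-0.2,-0.02,0,0,0,-0.304],[0.18,-0.2,-0.02,0,0,0,-0.304],[0.18,-0.2,-0.02,0,0,0,-0.304],[0.18,-0.2,-0.02,0,0,0,-0.304],[0.18,-0.2,-0.02,0,0,0,-0.304],[0.18,-0.2,-0.02,0,0,0,-0.304],[0.18,-0.2,-0.02,0,0,0,-0.304]]])

```text
clock: 20.18
position: [0.324, 0.3293, 0.1746]
ee_rot: [-2.366, -2.066, 0.001]
force: [0.1, -0.8, -0.8]
width: 0.653
gripper_force: 0.0
```

```bash
python3 - <<'E'
import cv2,numpy as np
from cell import *
s=observe();print(s['position'],s['force'])
a=get_image("top")[130:260,190:340,::-1];b=get_image("scene")[130:270,180:300,::-1]
a=cv2.resize(a,(450,390),interpolation=cv2.INTER_CUBIC);b=cv2.resize(b,(334,390),interpolation=cv2.INTER_CUBIC)
cv2.imwrite('pics/f.png',np.hstack([a,b]))
E
```

```text
[0.32403225 0.32926785 0.1746247 ] [ 0.05400269 -0.83616959 -0.79280335]
```

View pics/f.png

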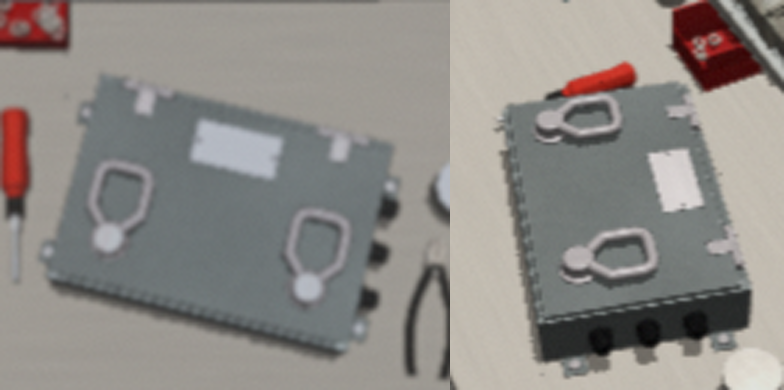

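```bash
python3 - <<'E'
from h import *
g=lambda p:((p-[190,130])*3).round(1)
for a in(1.45,1.5708):
    o=pts([*V,0,a,a]);print(a,{k:g(proj('top',o[k])).tolist() for k in('hl','el','hr','er')})
im=get_image('top')
for q in('cam_left','cam_right'):
  for r in silhouettes(q,'top')[:2]:
    ys,xs=np.nonzero(r['mask']);c=np.cov(xs,ys);w,u=np.linalg.eigh(c);print(q,r['p'],len(xs),np.degrees(np.arctan2(u[0,1],-u[1,1])),xs.mean(),ys.mean())
o=pts([*V,0,np.pi/2,np.pi/2]);d=proj('top',o['el'])-proj('top',o['hl']);print(np.degrees(np.arctan2(d[0],-d[1])));d=proj('top',o['er'])-proj('top',o['hr']);print(np.degrees(np.arctan2(d[0],-d[1])))
E
```

```text
1.45 {'hl': [110.6, 236.7], 'el': [138.2, 169.4], 'hr': [310.5, 285.6], 'er': [317.6, 212.9]}
1.5708 {'hl': [110.6, 236.7], 'el': [129.7, 166.8], 'hr': [310.5, 285.6], 'er': [326.4, 214.4]}
cam_left 0.79 358 -166.13198314226042 229.15642458100558 199.77374301675977
cam_left 0.56 358 -138.24427797732648 344.036312849162 192.80167597765364
cam_right 0.62 416 -160.72381694937982 294.75721153846155 216.09375
15.295903088120573
12.585623917396495
```

```bash
python3 -c "
from cell import *
print(sign_off())"
```

```text
the job is handed in; nothing more can be done
None
```

The cover is shut and both cam handles are turned a quarter turn to their stops, pointing at the hinge; the tools and the tin were not touched, and the job was handed in about 20 s into the 58 s limit.

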